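Point out and switch off the right power strip, then point out the relay to be changed

ROBOT

A 6-joint arm with a two-finger parallel gripper is mounted at the origin on a cart in front of the work surface, level with it; the furniture and walls round the work are solid. World frame = base frame: x ahead of the robot, y to its left, z up, the work surface at z = 0. Lengths are in m, angles in rad, forces in N, time in s.
With the tool pointing down it reaches from about 0.35 to 0.875 m from the base axis. Payload 15.5 kg.
Tool frame: the origin (TCP) lies at the very end of the fingers, on their centre line; the grasp point (between the pads) lies 19 mm behind it (grip_point_offset is the z of the grasp point in the tool frame, in m); z points along the fingers, y is the line along which they close (so a half turn about z gives the same grasp; the last joint's range is limited). The gripper opens to 85 mm and grips with 20 to 120 N. Pads are 22 mm wide; open, the fingers measure 114 mm over their backs; the gripper's body (76 mm by 85 mm) begins 54 mm behind the grasp point. The pads swing forward as they close: fully open they stand 13 mm farther back than shut.
Start: joints at [1.183, 0.494, 1.345, -0, 1.302, -0.096], TCP at [0.18, 0.598, 0.196] pointing down, gripper open.
Joint ranges: [-2.91, 2.91], [-0.82, 2.16], [0.22, 2.67], [-1.22, 4.37], [0.12, 2.79], [-3.08, 3.08]. Speed limits (rad/s): [1.89, 1.89, 2.57, 3.01, 3.01, 3.01].

INTERFACE

Orientations are given as a rotation vector (axis times angle).
In Python, from workcell import * gives the robot as it stands.
- The arm moves only by the tool play_rows, never from a script. Its argument "increments" is one flat list of numbers, 7 for each row, row after row: the shift along the tool's x, y, z in m, then the turn, a rotation vector about the tool's x, y, z in rad, then the finger opening in m, from 0 to 0.0854. In form: [tx, ty, tz, wx, wy, wz, grip, tx, ty, tz, wx, wy, wz, grip, ...]. A call has exactly 10 rows; each row shifts and turns the commanded pose from where the row before left it, along the tool's axes as they then stand; what a row does not reach is not made up. A row lasts 1/10 s, in which the tool goes at most 50 mm and 8.59 degrees, less where a joint would pass 70% of its speed; a pose out of reach is approached as far as the arm can. A call is refused whole if a number of a shift passes 0.05 or a number of a turn 0.15, either way. A call with a gripper value outside its range is refused whole. The fingers move at their own pace and stop on an object; "squeeze" is the grip in N (left out, the last holds). Time passes only in rows, so rows that do not move let the fingers close, or fill a call up. It gives the time, the measured TCP pose, the force, the opening and the grip force at its end, in the units of the state.
- get_obs(): the state, without advancing time (a new reading comes with each control period).
- get_image(name): name is "scene" or "side" or "wrist"; returns the picture (384x512x3 uint8, blue, green, red); there is no depth.
- camera_info(name): a dict with "intrinsics" (3x3 intrinsics, pixels), "R" (3x3) and "t" (3): a world point X has camera coordinates R X + t; the wrist camera has in their place "mount" (4x4, takes a point from camera to tool coordinates, whose origin is the TCP and whose axes are the flange's). Camera axes: x right, y down, z forward; pixel columns grow to the right and rows downward; lengths in m; the calibration is good to about 2 mm. The wrist camera is an equidistant fisheye: a pixel r from the principal point sees the ray r / f radians off the axis. A picture is of the moment at which its call begins: read the wrist's pose just before it. camera_info takes no time and is no camera call.
- job_done(): hands the job in; it is judged then, once.
The state is a dict: "time": time; "joints": joint angles; "qd": joint speeds; "tau": joint torques, N m; "ee_pos": TCP position; "tool_rot": TCP orientation; "contact_force": force on the tool from outside, world axes, zero at the start; "torque": the same for the moment, N m; "width": finger opening in m; "grasp_force": force on a finger pad.
Only numpy, scipy, OpenCV 4.12 (cv2) and the standard library are available. Lean on these libraries where they do the work, as an engineer would, in place of code of your own. Each camera call takes 0.05 s, during which the arm holds its last target. There are 200 camera calls.

TASK

The white relay on the circuit board is to be changed, so its power strip must go dead and nobody may switch off the wrong one. Point at the rocker switch of the strip that has the circuit board on its right (fingertips two to five centimetres straight above it, touching nothing) for two seconds, then press the raised half of that rocker fully down to switch it off, without lifting or shoving the strip. Finally point in the same way at the white relay for two seconds and finish there, still pointing; never touch the board or the other strip, which stays on, and leave the things around where they are.

Things in the scene. Friction and masses are not known exactly. Their poses are not given: they have to be found in the camera images.
- board_strip: Loose white power strip, 55 mm wide, 250 mm long, flat top 42 mm above the bench, four sockets in a row and a rocker switch at the near end; the circuit board lies on its right. About 0.35 kg. Origin: centre of the underside; z up, y along the strip away from the switch (within 0.2 rad of world +x), x across it. It may be the left or the right one of the two strips.
- board_strip_rocker (a point): Middle of its orange rocker, 46 mm above the bench, strip's axes. The rocker is 24 mm long (x) and 12 mm wide (y). While on, its -x half (robot's left) stands up, outer edge 47 mm above the bench, and goes down to 43. The strip is flat round it at 42 mm: press the outer edge with a fingertip centred about 16 mm from the middle, since one that lies over the other half too (22 mm wide tips) blocks it.
- board_strip_switch (a joint): Rocker of the strip beside the circuit board, rad: 0 is on (-x half up), 0.349 is fully off (-x half down, +x half up). It takes 5 to 10 N (a stop at 12 N is right), has no spring and stays where it is left.
- meter_strip: The other power strip, of the same make and lying the same way, with the yellow multimeter on its right; it feeds the instruments and stays on. Origin and axes as for board_strip.
- meter_strip_switch (a joint): Rocker of the strip beside the multimeter, rad: 0 is on and must stay so; 0.349 would be off.
- board: Loose pale yellow circuit board, 95x72 mm, 4 mm thick, with parts up to 16 mm high, lying flat on the bench on the right of its strip, 108 to 125 mm from the strip's middle line, turned anyhow. Origin: centre of its underside, z up, x along its long side.
- board_relay (a point): Middle of the top of the white oblong relay, the only white block on the board, at one corner: 22x9 mm, its top 13 mm above the bench, 42 mm along x and 23 mm along y from the board's origin, its long side along the board's y. It can lie 30 mm from the side of a strip, which is 47 mm high at its rocker.
- meter: Yellow multimeter on its back beside the other strip, 178x83x48 mm, loose; a bystander. Origin: centre of its underside.
- spool: Solder spool with red flanges, 57 mm across, 40 mm high, loose, behind the work; a bystander. Origin: centre of the underside.
- loupe: Black watchmaker's loupe, 39 mm across, 32 mm high, loose, behind the work; a bystander. Origin: centre of the underside.
There are look-alikes about, which are no part of the job. Several things look just like the board: the one meant starts farthest to the robot's left.

How it is judged:
On the way, in this order (a step that is already met when the one before it is completed fails the run):
1. the fingertips dwell just above the rocker of the strip beside the board, touching nothing, the switch still on (horizontal distance between the grasp point and board_strip_rocker below 0.02 m and z of the grasp point in the frame of board_strip_rocker between 0.02 and 0.09 m and contact force between each of the fingers, the arm and anything else below 0.3 N and value of joint board_strip_switch below 0.1 rad), for 1.8 s.
2. that rocker is pressed down to off (value of joint board_strip_switch above 0.27 rad), for 0.1 s.
3. the fingertips dwell just above the white relay, touching nothing (horizontal distance between the grasp point and board_relay below 0.012 m and z of the grasp point in the frame of board_relay between 0.02 and 0.09 m and contact force between each of the fingers, the arm and anything else below 0.3 N and value of joint board_strip_switch above 0.27 rad), for 1.8 s.
At the end, for the whole second after the job is handed in: The strip beside the board is off (rocker above 0.27 rad), the other still on (below 0.1); strips and board lie flat and at rest; the point between the finger pads stays within 12 mm horizontally of the relay's middle and 20 to 90 mm above its top, nothing touched (all of step 3 and value of joint meter_strip_switch below 0.1 rad and height (world z) of each of board_strip, meter_strip, board below 0.008 m and linear speed of each of board, board_strip below 0.01 m/s).
It fails at once if the board is touched (more than 0.3 N) (contact force between any of the fingers, the arm and board above 0.3 N).
It fails at once if the other strip is touched or its rocker moves (contact force between any of the fingers, the arm and meter_strip above 0.3 N or not (value of joint meter_strip_switch below 0.1 rad)).
It fails at once if a strip or the board is lifted (8 mm) (not (height (world z) of board_strip below 0.008 m) or not (height (world z) of meter_strip below 0.008 m) or not (height (world z) of board below 0.008 m)).
It fails at once if the strip beside the board is shoved more than 20 mm, or the board or the other strip more than 10 mm (distance of board_strip from where it was at the start of the episode above 0.02 m or distance of any of board, meter_strip from where it was at the start of the episode above 0.01 m).
It fails at once if a bystander is moved more than 10 mm (distance of any of meter, spool, loupe from where it was at the start of the episode above 0.01 m).
It also fails if it takes over 54 s, if anything falls off the work surface, if the arm or the gripper's body presses on something with over 40 N, if the wrist force passes 120 N, or if a joint passes its speed limit or range.

## Working session

There is one attempt and no reset: what is moved stays moved. The work goes in short steps, Python scripts to look and compute and a tool call to move; the robot and the scene stay as the last step left them, time stands still between calls to the robot, and variables do not carry over. Pictures are saved under pics/ and viewed, at most 10 in all, crops included, and the job is handed in when it is done.

Besides the shell and the picture viewer there is one more tool, called after ">>>" as name(argument=value, ...) on one line, values as JSON. play_rows: Moves the arm, as the interface text tells. Its arguments: {"type":"object","properties":{"increments":{"type":"array"},"squeeze":{"type":"number"}},"required":["increments"]}

```bash
mkdir -p pics; python3 - <<'E'
from workcell import *
import cv2,numpy as np
o=get_obs();print(o)
for n in("scene","side","wrist"):
    im=get_image(n);cv2.imwrite(f"pics/{n}0.png",im);c=camera_info(n);print(n,{k:np.round(v,4).tolist() if not isinstance(v,str) else v for k,v in c.items()})
E
```

```text
{'time': 0.0, 'joints': array([ 1.18248376e+00,  4.94197381e-01,  1.34614522e+00,  5.76289927e-06,
        1.30254206e+00, -9.55012141e-02]), 'qd': array([-9.31471938e-04,  1.48643789e-03, -1.01184994e-03, -6.38571997e-05,
        9.75639948e-04, -1.55177428e-03]), 'tau': array([ 1.40078213e-03, -8.82174110e+01, -3.83866274e+01, -3.09946545e-04,
        1.01755964e-02, -2.22841743e-05]), 'ee_pos': array([0.18023654, 0.59800217, 0.1957867 ]), 'tool_rot': array([-4.58261974e-01, -3.10767083e+00,  1.96809982e-03]), 'contact_force': array([-0.12734433,  0.40563563,  0.63594157]), 'torque': array([-0.02009587,  0.01667517,  0.04560925]), 'grasp_force': 0.0, 'width': 0.08528501625384746}
scene {'intrinsics': [[347.6225, 0.0, 254.9071], [0.0, 347.6225, 192.1697], [0.0, 0.0, 1.0]], 'R': [[0.7112, -0.7027, -0.0198], [-0.4021, -0.3835, -0.8314], [0.5766, 0.5993, -0.5553]], 't': [-0.6009, 0.208, 0.9577]}
side {'intrinsics': [[368.4743, 0.0, 257.7339], [0.0, 368.4743, 186.9595], [0.0, 0.0, 1.0]], 'R': [[-0.9976, -0.0693, 0.0092], [-0.05, 0.6156, -0.7865], [0.0489, -0.785, -0.6175]], 't': [0.5802, 0.2359, 0.7208]}
wrist {'intrinsics': [[297.3186, 0.0, 257.3636], [0.0, 297.3186, 187.1851], [0.0, 0.0, 1.0]], 'mount': [[-0.0001, -0.9522, -0.3054, 0.0772], [1.0, 0.0, -0.0004, 0.0003], [0.0004, -0.3054, 0.9522, -0.1772], [0.0, 0.0, 0.0, 1.0]]}
```

View pics/scene0.png

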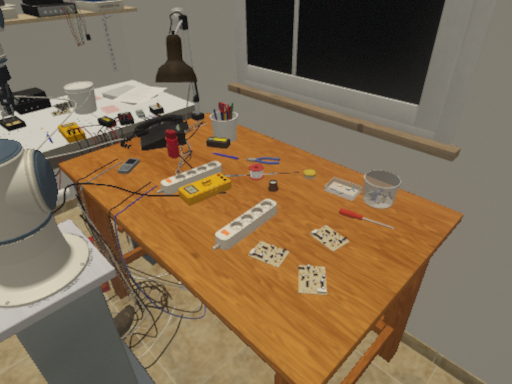

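View pics/side0.png

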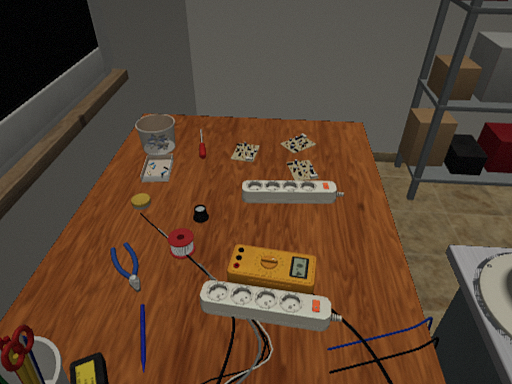

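The right-hand strip (scene ~(247,222), side ~(290,191)) has a circuit board beside it. The left-hand strip (scene ~(192,177), side ~(265,305)) has the yellow multimeter.

- **Rocker look-alikes:** side (326,186) is on the board strip and side (316,306) is on the meter strip. I choose (326,186).
- **Board look-alikes:** scene (269,253), (312,279) and (329,237). I choose (269,253), which is farthest left and next to the strip (side (302,169)).

Next I measure these and check them in a close crop.

```bash
cat > h.py <<'E'
from workcell import *
import cv2,numpy as np
from scipy.spatial.transform import Rotation as Ro
def ray(n,u,v):
    c=camera_info(n);K=np.array(c["intrinsics"]);R=np.array(c["R"]);t=np.array(c["t"])
    return -R.T@t, R.T@np.linalg.solve(K,[u,v,1.])
def wray(o,u,v):
    c=camera_info("wrist");K=np.array(c["intrinsics"]);M=np.array(c["mount"])
    a,b=(u-K[0,2])/K[0,0],(v-K[1,2])/K[1,1];r=np.hypot(a,b);s=np.sin(r)/r if r>1e-9 else 1
    R=Ro.from_rotvec(o["tool_rot"]).as_matrix()
    return R@M[:3,3]+o["ee_pos"], R@M[:3,:3]@np.array([a*s,b*s,np.cos(r)])
def onz(pd,z):
    p,d=pd;return p+d*(z-p[2])/d[2]
def blobs(m,amin=8):
    n,l,s,c=cv2.connectedComponentsWithStats(m.astype(np.uint8));return [(c[i].round(1).tolist(),int(s[i,4]),s[i,:4].tolist()) for i in range(1,n) if s[i,4]>=amin]
E
python3 - <<'E'
from h import *
for n in("scene","side"):
    im=cv2.imread(f"pics/{n}0.png");h=cv2.cvtColor(im,cv2.COLOR_BGR2HSV)
    m=(h[...,0]<14)&(h[...,1]>170)&(h[...,2]>190)
    for c,a,b in blobs(m,4): print(n,"orange",c,a,b,onz(ray(n,*c),.046).round(4))
    m=(h[...,0]>15)&(h[...,0]<35)&(h[...,1]>30)&(h[...,1]<110)&(h[...,2]>170)
    m=cv2.morphologyEx(m.astype(np.uint8),cv2.MORPH_CLOSE,np.ones((5,5)))
    for c,a,b in blobs(m,80): print(n,"pale",c,a,b,onz(ray(n,*c),.004).round(4))
a=cv2.imread("pics/scene0.png")[195:285,205:295];b=cv2.imread("pics/side0.png")[140:210,235:350]
a=cv2.resize(a,(400,400),interpolation=2);b=cv2.resize(b,(400,243),interpolation=2)
c=np.zeros((400,800,3),np.uint8);c[:,:400]=a;c[:243,400:]=b;cv2.imwrite("pics/crop.png",c)
E
```

```text
scene orange [224.7, 232.1] 7 [222, 231, 6, 3] [ 0.4258 -0.3022  0.046 ]
scene pale [23.9, 167.5] 382 [13, 149, 19, 33] [0.1477 0.6427 0.004 ]
scene pale [189.4, 173.5] 411 [160, 161, 61, 25] [0.5896 0.1059 0.004 ]
scene pale [343.2, 188.4] 188 [329, 182, 29, 14] [ 0.9105 -0.3854  0.004 ]
scene pale [244.6, 219.4] 797 [215, 199, 62, 41] [ 0.5412 -0.2606  0.004 ]
scene pale [328.9, 237.6] 485 [312, 225, 37, 26] [ 0.6552 -0.5044  0.004 ]
scene pale [49.6, 276.5] 1811 [0, 233, 89, 73] [ 0.0134 -0.0649  0.004 ]
scene pale [268.6, 253.6] 586 [249, 241, 40, 26] [ 0.4817 -0.4227  0.004 ]
scene pale [312.0, 279.5] 750 [299, 265, 28, 30] [ 0.4906 -0.5686  0.004 ]
side orange [325.4, 185.4] 21 [323, 183, 6, 6] [ 0.4285 -0.2961  0.046 ]
side orange [315.4, 305.0] 55 [313, 300, 6, 11] [0.4731 0.0614 0.046 ]
side pale [308.1, 299.2] 105 [300, 294, 19, 15] [0.4808 0.0203 0.004 ]
```

View pics/crop.png

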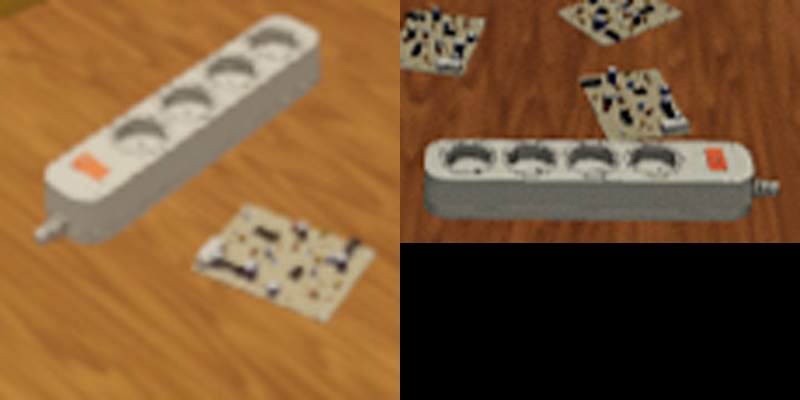

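The crop confirms the right-hand strip, with its orange rocker at scene (225,232) and side (325,185). The left-most board's white relay is at its near-left corner, scene ~(252,251) and side ~(314,176). I'm setting out now, swinging round while closing the fingers.

>>> play_rows(increments=[-0.045,-0.008,0,0,0,0.078,0,-0.045,-0.008,0,0,0,0.078,0,-0.045,-0.008,0,0,0,0.078,0,-0.045,-0.008,0,0,0,0.078,0,-0.045,-0.008,0,0,0,0.078,0,-0.045,-0.008,0,0,0,0.078,0,-0.045,-0.008,0,0,0,0.078,0,-0.045,-0.008,0,0,0,0.078,0,-0.045,-0.008,0,0,0,0.078,0,-0.045,-0.008,0,0,0,0.078,0])

```text
time: 1.15
ee_pos: [0.4853, 0.271, 0.1962]
tool_rot: [-1.61, -2.698, 0.0]
contact_force: [0.9, 0.1, 0.2]
width: 0.0
grasp_force: 0.0
```

```bash
python3 - <<'E'
from h import *
for n,u,v in(("scene",252.2,250.8),("side",314,176)): print(n,"relay",onz(ray(n,u,v),.013).round(4))
o=get_obs();R=Ro.from_rotvec(o["tool_rot"]).as_matrix();print(o["ee_pos"],R[:,0],o["width"])
E
```

```text
scene relay [ 0.4509 -0.3884  0.013 ]
side relay [ 0.45   -0.3799  0.013 ]
[0.48533629 0.2709731  0.19620302] [-4.74873390e-01  8.80054125e-01 -2.04029977e-05] 1.3593157068425822e-05
```

>>> play_rows(increments=[-0.042,-0.014,0,0,0,0.05,0,-0.042,-0.014,0,0,0,0.05,0,-0.042,-0.014,0,0,0,0.05,0,-0.042,-0.014,0,0,0,0.05,0,-0.042,-0.014,0,0,0,0.05,0,-0.042,-0.014,0,0,0,0.05,0,-0.042,-0.014,0,0,0,0.05,0,-0.042,-0.014,0,0,0,0.05,0,-0.042,-0.014,0,0,0,0.05,0,-0.042,-0.014,0,0,0,0.05,0])

```text
time: 2.15
ee_pos: [0.4626, -0.1667, 0.1963]
tool_rot: [2.226, 2.217, 0.0]
contact_force: [0.4, -0.1, -0.3]
width: -0.0
grasp_force: 0.0
```

>>> play_rows(increments=[-0.018,-0.004,0,0,0,0,0,-0.018,-0.004,0,0,0,0,0,-0.018,-0.004,0,0,0,0,0,-0.018,-0.004,0,0,0,0,0,-0.018,-0.004,0,0,0,0,0,-0.018,-0.004,0,0,0,0,0,-0.018,-0.004,0,0,0,0,0,0,-0.004,0,0,0,0,0,0,0,0,0,0,0,0,0,0,0,0,0,0,0])

```text
time: 3.15
ee_pos: [0.4308, -0.2902, 0.1963]
tool_rot: [-2.223, -2.219, -0.0]
contact_force: [0.6, -1.2, 0.3]
width: -0.0001
grasp_force: 0.0
```

```bash
python3 - <<'E'
from h import *
o=get_obs();im=get_image("wrist");cv2.imwrite("pics/w1.png",im);np.save("o1.npy",o,allow_pickle=True)
h=cv2.cvtColor(im,cv2.COLOR_BGR2HSV);print(o["ee_pos"],o["tool_rot"])
m=(h[...,0]<14)&(h[...,1]>170)&(h[...,2]>170)
for c,a,b in blobs(m,20): print("orange",c,a,b,onz(wray(o,*c),.046).round(4))
w=(h[...,1]<40)&(h[...,2]>170)
for c,a,b in blobs(w,30): print("white",c,a,b,onz(wray(o,*c),.013).round(4))
E
```

```text
[ 0.4308263  -0.29024025  0.1963161 ] [-2.22318570e+00 -2.21903394e+00 -2.01792427e-04]
white [43.9, 6.2] 49 [38, 0, 11, 14] [ 0.1235 -0.0523  0.013 ]
white [323.2, 168.1] 5704 [231, 146, 192, 48] [ 0.5153 -0.3024  0.013 ]
white [275.1, 229.6] 44 [271, 227, 10, 6] [ 0.4554 -0.3877  0.013 ]
white [392.3, 268.2] 41 [387, 266, 12, 5] [ 0.6416 -0.4606  0.013 ]
```

View pics/w1.png

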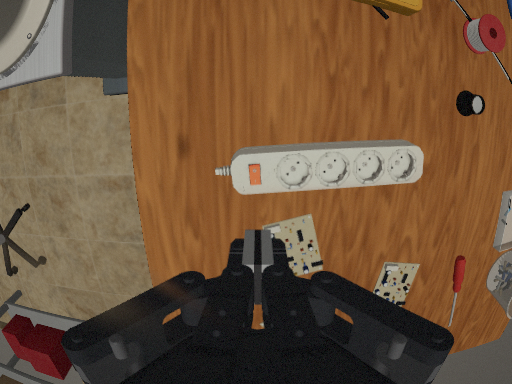

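The wrist view shows the board strip across the centre, with its rocker at ~(254,174) and sockets out to (404,164). The board is just below it, with the white relay at its upper-left corner, ~(273,230), partly hidden by the fingertips.

```bash
python3 - <<'E'
from h import *
o=np.load("o1.npy",allow_pickle=True).item();im=cv2.imread("pics/w1.png");h=cv2.cvtColor(im,cv2.COLOR_BGR2HSV)
m=(h[...,0]<12)&(h[...,1]>150)&(h[...,2]>150);m[:155]=0;m[195:]=0;m[:,:240]=0;m[:,275:]=0
for c,a,b in blobs(m,20):
    print("orange",c,a,b,onz(wray(o,*c),.046).round(4))
    ys,xs=np.nonzero(m);P=np.array([onz(wray(o,x,y),.046)[:2] for x,y in zip(xs,ys)]);print("extent",np.ptp(P,0))
w=((h[...,1]<40)&(h[...,2]>170)).astype(np.uint8);n,l,s,c=cv2.connectedComponentsWithStats(w);i=1+np.argmax(s[1:,4])
k,_=cv2.findContours((l==i).astype(np.uint8),0,2);Q=np.array([onz(wray(o,*p),.042)[:2] for p in k[0][:,0].astype(float)],np.float32)
print("strip",cv2.minAreaRect(Q))
print("side rocker/scene avg ~(.427,-.299)")
print("pix at HSV", h[174,254])
E
```

```text
orange [254.4, 173.9] 170 [249, 164, 11, 20] [ 0.4284 -0.3012  0.046 ]
extent [0.01137527 0.02247988]
strip ((0.5216706991195679, -0.2955274283885956), (0.2410716563463211, 0.04760376736521721), 3.934480905532837)
side rocker/scene avg ~(.427,-.299)
pix at HSV [ 11 163 203]
```

>>> play_rows(increments=[-0.002,-0.0005,0.015,0,0,-0.013,0,-0.002,-0.0005,0.025,0,0,-0.013,0,-0.002,-0.0005,0.025,0,0,-0.013,0,-0.002,-0.0005,0.025,0,0,-0.013,0,-0.002,-0.0005,0.015,0,0,-0.013,0,0,0,0.006,0,0,0,0,0,0,0,0,0,0,0,0,0,0,0,0,0,0,0,0,0,0,0,0,0,0,0,0,0,0,0,0])

```text
time: 4.2
ee_pos: [0.429, -0.3012, 0.0861]
tool_rot: [2.149, 2.289, 0.0]
contact_force: [0.0, 0.2, -0.1]
width: 0.0001
grasp_force: 0.0
```

```bash
python3 - <<'E'
from h import *
o=get_obs();im=get_image("wrist");s=get_image("side");print(o["ee_pos"],o["contact_force"])
h=cv2.cvtColor(im,cv2.COLOR_BGR2HSV)
m=(h[...,0]<14)&(h[...,1]>140)&(h[...,2]>150)
for c,a,b in blobs(m,60): print(c,a,b,onz(wray(o,*c),.046).round(4))
w=(h[...,1]<45)&(h[...,2]>165)
for c,a,b in blobs(w,60): print("white",c,a,b,onz(wray(o,*c),.013).round(4))
a=cv2.resize(im[120:320,150:400],(500,400),interpolation=2);b=cv2.resize(s[120:220,260:335],(300,400),interpolation=2)
cv2.imwrite("pics/w2.png",np.hstack([a,b]))
E
```

```text
[ 0.42902579 -0.30120327  0.0861066 ] [ 0.02592601  0.20626809 -0.14314356]
[255.1, 197.4] 388 [248, 183, 15, 29] [ 0.4283 -0.3013  0.046 ]
white [340.4, 193.2] 10476 [221, 167, 258, 57] [ 0.5064 -0.3045  0.013 ]
```

View pics/w2.png

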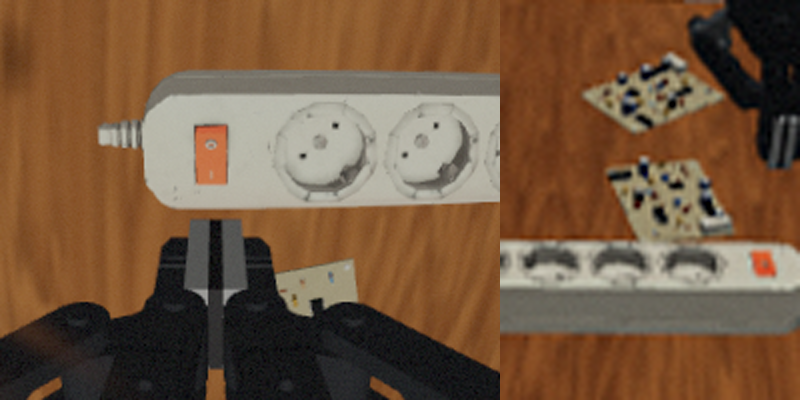

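Rocker confirmed at (0.428, -0.301), but the visible fingertips look a bit short of the TCP's projection. I'll check that with marks in the side, scene and wrist views while dwelling.

>>> play_rows(increments=[0,0,0,0,0,0,0,0,0,0,0,0,0,0,0,0,0,0,0,0,0,0,0,0,0,0,0,0,0,0,0,0,0,0,0,0,0,0,0,0,0,0,0,0,0,0,0,0,0,0,0,0,0,0,0,0,0,0,0,0,0,0,0,0,0,0,0,0,0,0])

```text
time: 5.3
ee_pos: [0.4287, -0.301, 0.0854]
tool_rot: [-2.15, -2.29, 0.0]
contact_force: [0.4, -0.5, -0.1]
width: 0.0003
grasp_force: 0.0
```

```bash
python3 - <<'E'
from h import *
o=get_obs();R=Ro.from_rotvec(o["tool_rot"]).as_matrix();T=o["ee_pos"];print(T,R.round(3).tolist())
out=[]
for n in("side","scene"):
    im=get_image(n);c=camera_info(n);K=np.array(c["intrinsics"])
    pts=[]
    for P in (T,T-R[:,2]*.019,T+R[:,0]*.011):
        p=K@(np.array(c["R"])@P+np.array(c["t"]));pts.append(p[:2]/p[2])
    u,v=pts[0];x0,y0=int(u)-40,int(v)-50
    cr=cv2.resize(im[y0:y0+80,x0:x0+80],(400,400),interpolation=2)
    for p,col in zip(pts,((0,0,255),(0,255,0),(255,0,255))): cv2.drawMarker(cr,tuple(int(q) for q in (p-[x0,y0])*5+2),col,0,14,1)
    out.append(cr);print(n,pts)
cv2.imwrite("pics/m.png",np.hstack(out))
E
```

```text
[ 0.42865641 -0.30099023  0.08537768] [[-0.063, 0.998, -0.0], [0.998, 0.063, 0.0], [0.0, -0.0, -1.0]]
side [array([327.12498934, 171.82273257]), array([328.08613543, 165.60140283]), array([327.75209591, 174.41018962])]
scene [array([224.22137508, 220.67962295]), array([223.75132174, 215.3093522 ]), array([221.5127376 , 219.11050476])]
```

View pics/m.png

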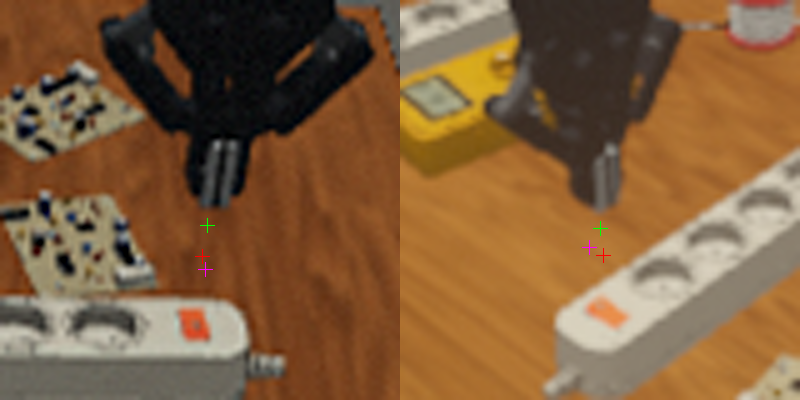

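The marks show the visible fingertips about 30 mm behind the stated TCP in both views. I'll dwell lower, where the grasp point is in range on either reading, and press by force rather than by height.

>>> play_rows(increments=[0,0,0.005,0,0,0,0,0,0,0.005,0,0,0,0,0,0,0.005,0,0,0,0,0,0,0.003,0,0,0,0,0,0,0,0,0,0,0,0,0,0,0,0,0,0,0,0,0,0,0,0,0,0,0,0,0,0,0,0,0,0,0,0,0,0,0,0,0,0,0,0,0,0])

```text
time: 6.4
ee_pos: [0.4287, -0.301, 0.0675]
tool_rot: [2.15, 2.29, 0.0]
contact_force: [-0.5, -1.4, -0.3]
width: -0.0003
grasp_force: 0.0
```

>>> play_rows(increments=[0,0,0,0,0,0,0,0,0,0,0,0,0,0,0,0,0,0,0,0,0,0,0,0,0,0,0,0,0,0,0,0,0,0,0,0,0,0,0,0,0,0,0,0,0,0,0,0,0,0,0,0,0,0,0,0,0,0,0,0,0,0,0,0,0,0,0,0,0,0])

```text
time: 7.4
ee_pos: [0.4287, -0.301, 0.0674]
tool_rot: [2.15, 2.29, 0.0]
contact_force: [0.0, -0.5, 0.3]
width: -0.0006
grasp_force: 0.0
```

>>> play_rows(increments=[0,0,0,0,0,0,0,0,0,0,0,0,0,0,0,0,0,0,0,0,0,0,0,0,0,0,0,0,0,0,0,0,0,0,0,0,0,0,0,0,0,0,0,0,0,0,0,0,0,0,0,0,0,0,0,0,0,0,0,0,0,0,0,0,0,0,0,0,0,0])

```text
time: 8.4
ee_pos: [0.4287, -0.301, 0.0674]
tool_rot: [-2.15, -2.29, 0.0]
contact_force: [-0.6, 0.4, -0.3]
width: 0.0001
grasp_force: 0.0
```

```bash
python3 - <<'E'
from h import *
print("tip now (manual px), side/scene closest points:")
(p,d),(q,e)=ray("side",330,162.6),ray("scene",223,211.6)
s=np.linalg.lstsq(np.c_[d,-e],q-p,rcond=None)[0];print(p+s[0]*d,q+s[1]*e)
o=get_obs();im=get_image("wrist");cv2.imwrite("pics/w3.png",im);print(o["ee_pos"],o["contact_force"])
h=cv2.cvtColor(im,cv2.COLOR_BGR2HSV);m=(h[...,0]<14)&(h[...,1]>140)&(h[...,2]>150)
for c,a,b in blobs(m,60): print(c,a,b,onz(wray(o,*c),.046).round(4))
E
```

```text
tip now (manual px), side/scene closest points:
[ 0.42561932 -0.29815546  0.11547603] [ 0.42844836 -0.29933741  0.11651579]
[ 0.42865822 -0.3010144   0.06737393] [-0.61097499  0.40679115 -0.2645421 ]
[255.5, 206.3] 451 [247, 191, 17, 31] [ 0.4283 -0.3011  0.046 ]
```

Dwell done, with no contact. Next I shift 16 mm toward the raised (left) half and descend carefully by force.

>>> play_rows(increments=[0.008,0,0,0,0,0,0,0.008,0,0,0,0,0,0,0,0,0.002,0,0,0,0,0,0,0.003,0,0,0,0,0,0,0.003,0,0,0,0,0,0,0.003,0,0,0,0,0,0,0.003,0,0,0,0,0,0,0.002,0,0,0,0,0,0,0.001,0,0,0,0,0,0,0,0,0,0,0])

```text
time: 9.45
ee_pos: [0.4276, -0.285, 0.0502]
tool_rot: [-2.15, -2.29, 0.0]
contact_force: [0.6, -0.6, 0.1]
width: 0.0001
grasp_force: 0.0
```

>>> play_rows(increments=[0,0,0.001,0,0,0,0,0,0,0.001,0,0,0,0,0,0,0.001,0,0,0,0,0,0,0.001,0,0,0,0,0,0,0,0,0,0,0,0,0,0,0,0,0,0,0,0,0,0,0,0,0,0,0,0,0,0,0,0,0,0,0,0,0,0,0,0,0,0,0,0,0,0])

```text
time: 10.45
ee_pos: [0.4277, -0.2851, 0.0464]
tool_rot: [2.15, 2.29, -0.0]
contact_force: [-0.2, -0.3, 0.8]
width: -0.0003
grasp_force: 0.0
```

>>> play_rows(increments=[0,0,0.0005,0,0,0,0,0,0,0.0005,0,0,0,0,0,0,0.0005,0,0,0,0,0,0,0.0005,0,0,0,0,0,0,0.0005,0,0,0,0,0,0,0,0,0,0,0,0,0,0,0,0,0,0,0,0,0,0,0,0,0,0,0,0,0,0,0,0,0,0,0,0,0,0,0])

```text
time: 11.45
ee_pos: [0.4276, -0.285, 0.0439]
tool_rot: [-2.15, -2.29, 0.0]
contact_force: [-0.4, -0.2, -0.5]
width: -0.0
grasp_force: 0.0
```

```bash
python3 - <<'E'
from h import *
s=get_image("side");c=get_image("scene")
cv2.imwrite("pics/p1.png",np.hstack([cv2.resize(s[125:205,290:370],(400,400),interpolation=2),cv2.resize(c[180:260,185:265],(400,400),interpolation=2)]))
E
```

```text
(no output)
```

View pics/p1.png

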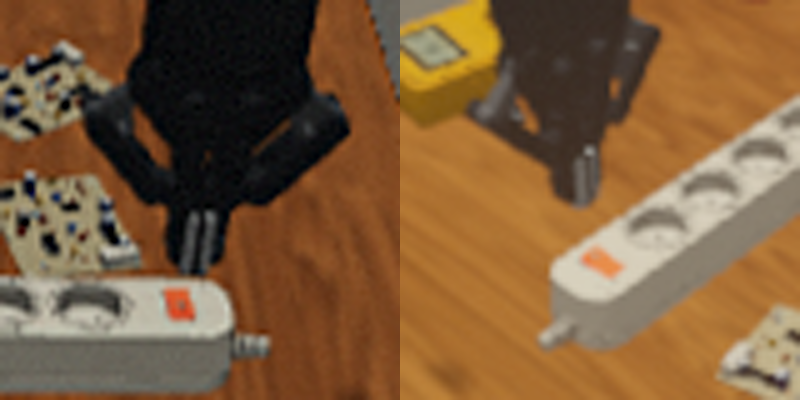

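No force at TCP z = 0.044, and both views show the tips still about 30 mm above the strip. The fingers are about 31 mm shorter than stated, so I go on down 18 mm and look again from close by.

>>> play_rows(increments=[0,0,0.003,0,0,0,0,0,0,0.003,0,0,0,0,0,0,0.003,0,0,0,0,0,0,0.003,0,0,0,0,0,0,0.002,0,0,0,0,0,0,0.002,0,0,0,0,0,0,0.001,0,0,0,0,0,0,0.001,0,0,0,0,0,0,0,0,0,0,0,0,0,0,0,0,0,0])

```text
time: 12.55
ee_pos: [0.4277, -0.285, 0.0259]
tool_rot: [2.15, 2.29, -0.0]
contact_force: [-0.3, 0.2, 0.5]
width: -0.0002
grasp_force: 0.0
```

```bash
python3 - <<'E'
from h import *
o=get_obs();s=get_image("side");w=get_image("wrist");print(o["ee_pos"],o["contact_force"])
h=cv2.cvtColor(w,cv2.COLOR_BGR2HSV);m=(h[...,0]<14)&(h[...,1]>140)&(h[...,2]>150)
for c,a,b in blobs(m,60): print(c,a,b,onz(wray(o,*c),.046).round(4))
cv2.imwrite("pics/p2.png",np.hstack([cv2.resize(s[125:205,290:370],(400,400),interpolation=2),cv2.resize(w[180:260,215:295],(400,400),interpolation=2)]))
E
```

```text
[ 0.42765374 -0.2850346   0.02592697] [-0.26630817  0.22946116  0.54174957]
```

View pics/p2.png

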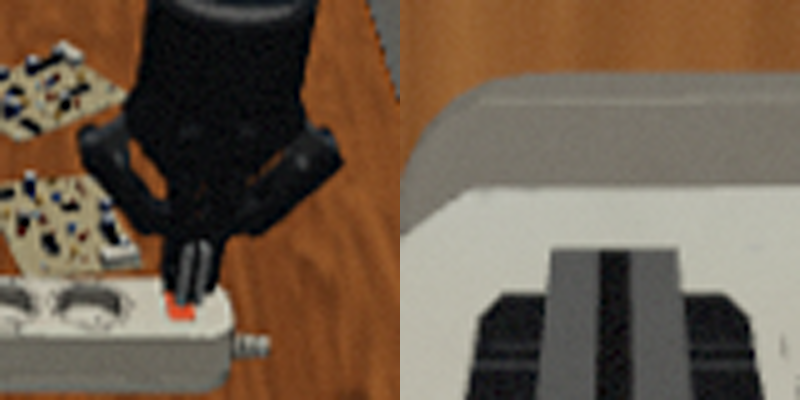

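The side view shows the tips just above the rocker. Using the wrist view's front edge at row ~230, the tip bottom comes out at z≈0.060 with TCP z = 0.026, centred within ~3 mm. I nudge 1.5 mm outward and go down slowly.

>>> play_rows(increments=[0.0015,0,0,0,0,0,0,0,0,0.001,0,0,0,0,0,0,0.001,0,0,0,0,0,0,0.001,0,0,0,0,0,0,0.001,0,0,0,0,0,0,0.001,0,0,0,0,0,0,0.001,0,0,0,0,0,0,0.001,0,0,0,0,0,0,0,0,0,0,0,0,0,0,0,0,0,0])

```text
time: 13.65
ee_pos: [0.4276, -0.2836, 0.0189]
tool_rot: [-2.15, -2.29, 0.0]
contact_force: [0.4, -0.1, -0.4]
width: 0.0002
grasp_force: 0.0
```

>>> play_rows(increments=[0,0,0.0004,0,0,0,0,0,0,0.0004,0,0,0,0,0,0,0.0004,0,0,0,0,0,0,0.0004,0,0,0,0,0,0,0.0004,0,0,0,0,0,0,0,0,0,0,0,0,0,0,0,0,0,0,0,0,0,0,0,0,0,0,0,0,0,0,0,0,0,0,0,0,0,0,0])

```text
time: 14.65
ee_pos: [0.4276, -0.2836, 0.0169]
tool_rot: [2.15, 2.29, -0.0]
contact_force: [0.7, 0.4, 0.1]
width: -0.0001
grasp_force: 0.0
```

>>> play_rows(increments=[0,0,0.0004,0,0,0,0,0,0,0.0004,0,0,0,0,0,0,0.0004,0,0,0,0,0,0,0.0004,0,0,0,0,0,0,0.0004,0,0,0,0,0,0,0,0,0,0,0,0,0,0,0,0,0,0,0,0,0,0,0,0,0,0,0,0,0,0,0,0,0,0,0,0,0,0,0])

```text
time: 15.65
ee_pos: [0.4276, -0.2835, 0.0149]
tool_rot: [2.15, 2.29, -0.0]
contact_force: [-0.4, -0.0, -0.1]
width: -0.0002
grasp_force: 0.0
```

>>> play_rows(increments=[0,0,0.0004,0,0,0,0,0,0,0.0004,0,0,0,0,0,0,0.0004,0,0,0,0,0,0,0.0004,0,0,0,0,0,0,0.0004,0,0,0,0,0,0,0,0,0,0,0,0,0,0,0,0,0,0,0,0,0,0,0,0,0,0,0,0,0,0,0,0,0,0,0,0,0,0,0])

```text
time: 16.65
ee_pos: [0.4276, -0.2835, 0.0129]
tool_rot: [2.15, 2.29, 0.0]
contact_force: [0.1, 0.3, -0.3]
width: -0.0001
grasp_force: 0.0
```

>>> play_rows(increments=[0,0,0.0003,0,0,0,0,0,0,0.0003,0,0,0,0,0,0,0.0003,0,0,0,0,0,0,0.0003,0,0,0,0,0,0,0.0003,0,0,0,0,0,0,0,0,0,0,0,0,0,0,0,0,0,0,0,0,0,0,0,0,0,0,0,0,0,0,0,0,0,0,0,0,0,0,0])

```text
time: 17.65
ee_pos: [0.4275, -0.2835, 0.0114]
tool_rot: [-2.15, -2.29, -0.0]
contact_force: [0.0, 2.7, 3.0]
width: 0.0001
grasp_force: 1.4
```

Contact at TCP z≈0.0115, so the tip is about 35 mm behind the TCP. Now I press in small steps.

>>> play_rows(increments=[0,0,0.0003,0,0,0,0,0,0,0.0003,0,0,0,0,0,0,0.0003,0,0,0,0,0,0,0.0003,0,0,0,0,0,0,0.0003,0,0,0,0,0,0,0,0,0,0,0,0,0,0,0,0,0,0,0,0,0,0,0,0,0,0,0,0,0,0,0,0,0,0,0,0,0,0,0])

```text
time: 18.65
ee_pos: [0.4276, -0.2836, 0.0099]
tool_rot: [2.15, 2.29, -0.0]
contact_force: [-0.7, 1.0, 0.8]
width: -0.0004
grasp_force: 0.4
```

>>> play_rows(increments=[0,0,0.0003,0,0,0,0,0,0,0.0003,0,0,0,0,0,0,0.0003,0,0,0,0,0,0,0,0,0,0,0,0,0,0,0,0,0,0,0,0,0,0,0,0,0,0,0,0,0,0,0,0,0,0,0,0,0,0,0,0,0,0,0,0,0,0,0,0,0,0,0,0,0])

```text
time: 19.65
ee_pos: [0.4276, -0.2836, 0.009]
tool_rot: [2.15, 2.29, -0.0]
contact_force: [-0.2, 1.2, 2.2]
width: -0.0003
grasp_force: 0.9
```

>>> play_rows(increments=[0,0,0.0003,0,0,0,0,0,0,0.0003,0,0,0,0,0,0,0.0003,0,0,0,0,0,0,0,0,0,0,0,0,0,0,0,0,0,0,0,0,0,0,0,0,0,0,0,0,0,0,0,0,0,0,0,0,0,0,0,0,0,0,0,0,0,0,0,0,0,0,0,0,0])

```text
time: 20.65
ee_pos: [0.4275, -0.2835, 0.0081]
tool_rot: [-2.15, -2.29, 0.0]
contact_force: [-0.8, 2.4, 2.7]
width: -0.0001
grasp_force: 1.5
```

>>> play_rows(increments=[0,0,0.0003,0,0,0,0,0,0,0.0003,0,0,0,0,0,0,0,0,0,0,0,0,0,0,0,0,0,0,0,0,0,0,0,0,0,0,0,0,0,0,0,0,0,0,0,0,0,0,0,0,0,0,0,0,0,0,0,0,0,0,0,0,0,0,0,0,0,0,0,0])

```text
time: 21.65
ee_pos: [0.4276, -0.2836, 0.0078]
tool_rot: [2.15, 2.29, 0.0]
contact_force: [-2.4, 3.4, 10.7]
width: 0.0002
grasp_force: 5.5
```

>>> play_rows(increments=[0,0,0.0001,0,0,0,0,0,0,0,0,0,0,0,0,0,0,0,0,0,0,0,0,0,0,0,0,0,0,0,0,0,0,0,0,0,0,0,0,0,0,0,0,0,0,0,0,0,0,0,0,0,0,0,0,0,0,0,0,0,0,0,0,0,0,0,0,0,0,0])

```text
time: 22.65
ee_pos: [0.4276, -0.2836, 0.0077]
tool_rot: [2.15, 2.29, 0.0]
contact_force: [-1.2, 3.9, 12.1]
width: -0.0
grasp_force: 6.2
```

>>> play_rows(increments=[0,0,-0.003,0,0,0,0,0,0,-0.007,0,0,0,0,0,0,-0.012,0,0,0,0,0,0,-0.015,0,0,0,0,0,0,-0.015,0,0,0,0,0,0,-0.015,0,0,0,0,0,0,-0.015,0,0,0,0,0,0,-0.012,0,0,0,0,0,0,-0.006,0,0,0,0,0,0,0,0,0,0,0])

```text
time: 23.65
ee_pos: [0.4279, -0.2839, 0.1082]
tool_rot: [2.149, 2.289, 0.0]
contact_force: [-0.9, 0.2, 0.1]
width: -0.0002
grasp_force: 0.0
```

```bash
python3 - <<'E'
from h import *
o=get_obs();w=get_image("wrist");s=get_image("side");print(o["ee_pos"],o["contact_force"])
h=cv2.cvtColor(w,cv2.COLOR_BGR2HSV);m=(h[...,0]<14)&(h[...,1]>140)&(h[...,2]>150)
for c,a,b in blobs(m,60): print(c,a,b,onz(wray(o,*c),.046).round(4))
a=cv2.imread("pics/w2.png")[50:250,80:330];cv2.imwrite("pics/w4full.png",w)
b=w[140:240,190:315]
cv2.imwrite("pics/p3.png",np.hstack([cv2.resize(b,(400,320),interpolation=2),cv2.resize(a,(400,320),interpolation=2)]))
E
```

```text
[ 0.427914   -0.28386536  0.10823212] [-0.90545304  0.2478919   0.0594885 ]
[255.4, 207.6] 305 [249, 195, 14, 25] [ 0.4284 -0.3013  0.046 ]
```

View pics/p3.png

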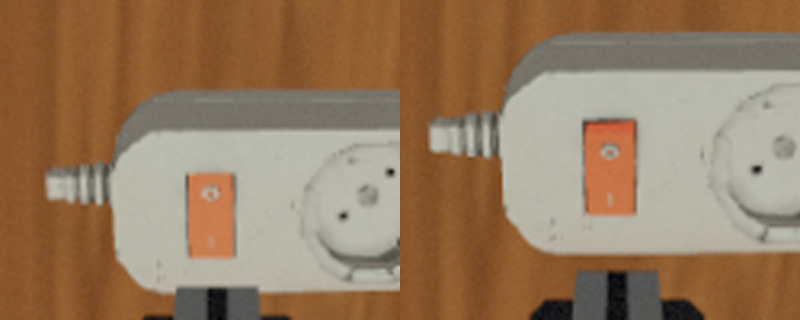

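After the 12 N press and ~4 mm travel, the crop shows the O half level and the markings shifted, so the rocker has tipped. The strip hasn't moved (rocker still at (0.428, -0.301)). Next I go past the relay for an unobstructed look.

>>> play_rows(increments=[-0.018,0.002,-0.004,0,0,0,0,-0.018,0.002,-0.004,0,0,0,0,-0.018,0.002,-0.004,0,0,0,0,-0.018,0.002,0,0,0,0,0,-0.018,0.002,0,0,0,0,0,-0.018,0.002,0,0,0,0,0,-0.018,0.001,0,0,0,0,0,-0.015,0,0,0,0,0,0,-0.006,0,0,0,0,0,0,0,0,0,0,0,0,0])

```text
time: 24.75
ee_pos: [0.4495, -0.4298, 0.1188]
tool_rot: [-2.151, -2.289, -0.0]
contact_force: [0.1, 0.5, 0.3]
width: -0.0003
grasp_force: 0.0
```

```bash
python3 - <<'E'
from h import *
o=get_obs();w=get_image("wrist");s=get_image("side");c=get_image("scene");print(o["ee_pos"])
h=cv2.cvtColor(w,cv2.COLOR_BGR2HSV)
m=((h[...,1]<45)&(h[...,2]>165))
for q,a,b in blobs(m,60): print("white",q,a,b,onz(wray(o,*q),.013).round(4))
b=w[100:260,170:370];a=s[140:210,265:352]
cv2.imwrite("pics/p4.png",np.hstack([cv2.resize(b,(500,400),interpolation=2),cv2.resize(cv2.resize(s[150:200,290:327],(296,400),interpolation=2),(296,400))]))
E
```

```text
[ 0.44953871 -0.4297539   0.11884722]
white [329.5, 43.3] 10604 [209, 12, 252, 69] [ 0.5106 -0.2953  0.013 ]
white [260.7, 134.8] 219 [249, 128, 24, 17] [ 0.4512 -0.3897  0.013 ]
white [420.8, 211.9] 95 [414, 208, 15, 9] [ 0.6409 -0.4605  0.013 ]
```

View pics/p4.png

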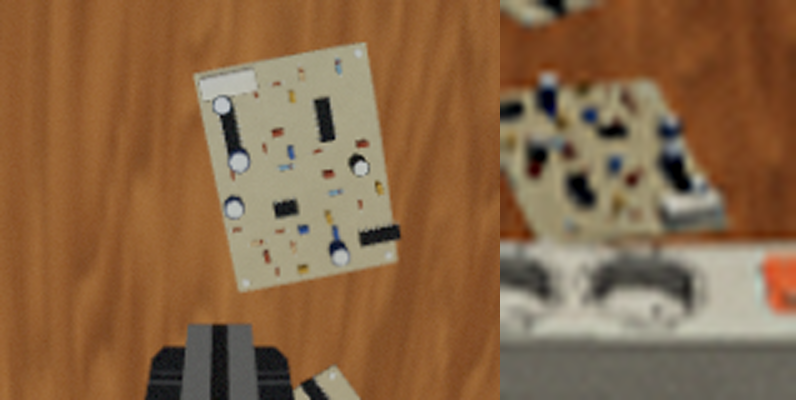

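The wrist view shows the board clear of the fingers, with the white relay at its upper-left corner at pixel (261,134), i.e. (0.451, -0.389). That agrees with the scene camera's (0.451, -0.388). I move over it and down.

>>> play_rows(increments=[0.01,0.001,0,0,0,0,0,0.015,0.001,0,0,0,0,0,0.01,0.001,0.005,0,0,0,0,0.005,0.001,0.015,0,0,0,0,0,0,0.018,0,0,0,0,0,0,0.018,0,0,0,0,0,0,0.018,0,0,0,0,0,0,0.013,0,0,0,0,0,0,0.006,0,0,0,0,0,0,0,0,0,0,0])

```text
time: 25.9
ee_pos: [0.4511, -0.3886, 0.0258]
tool_rot: [-2.149, -2.29, -0.0]
contact_force: [0.0, -0.9, 0.4]
width: 0.0001
grasp_force: 0.0
```

>>> play_rows(increments=[0,0,0,0,0,0,0,0,0,0,0,0,0,0,0,0,0,0,0,0,0,0,0,0,0,0,0,0,0,0,0,0,0,0,0,0,0,0,0,0,0,0,0,0,0,0,0,0,0,0,0,0,0,0,0,0,0,0,0,0,0,0,0,0,0,0,0,0,0,0])

```text
time: 26.9
ee_pos: [0.4513, -0.3893, 0.0264]
tool_rot: [2.15, 2.29, -0.0]
contact_force: [-0.3, 0.4, 0.7]
width: -0.0
grasp_force: 0.0
```

>>> play_rows(increments=[0,0,0,0,0,0,0,0,0,0,0,0,0,0,0,0,0,0,0,0,0,0,0,0,0,0,0,0,0,0,0,0,0,0,0,0,0,0,0,0,0,0,0,0,0,0,0,0,0,0,0,0,0,0,0,0,0,0,0,0,0,0,0,0,0,0,0,0,0,0])

```text
time: 27.9
ee_pos: [0.4512, -0.3892, 0.0264]
tool_rot: [-2.15, -2.29, 0.0]
contact_force: [-0.4, -0.1, 0.3]
width: -0.0003
grasp_force: 0.0
```

>>> play_rows(increments=[0,0,0,0,0,0,0,0,0,0,0,0,0,0,0,0,0,0,0,0,0,0,0,0,0,0,0,0,0,0,0,0,0,0,0,0,0,0,0,0,0,0,0,0,0,0,0,0,0,0,0,0,0,0,0,0,0,0,0,0,0,0,0,0,0,0,0,0,0,0])

```text
time: 28.9
ee_pos: [0.4513, -0.3893, 0.0264]
tool_rot: [2.15, 2.29, 0.0]
contact_force: [0.4, -0.6, 0.4]
width: -0.0001
grasp_force: 0.0
```

```bash
python3 - <<'E'
from h import *
for f,(u,v),n in(("w3",(255.5,206.3),17),("w4full",(255.4,207.6),15)):
    w=cv2.imread(f"pics/{f}.png").astype(int);p=w[int(v)-n:int(v)+n+1,int(u)-3:int(u)+4].mean(1)
    print(f,[tuple(r.astype(int)) for r in p])
s=get_image("side").astype(int);b=cv2.imread("pics/side0.png").astype(int)
for k,im in(("before",b),("now",s)): print(k,[tuple(im[y,323:328].mean(0).astype(int)) for y in range(180,192)])
E
```

```text
w3 [(np.int64(143), np.int64(157), np.int64(157)), (np.int64(85), np.int64(97), np.int64(116)), (np.int64(50), np.int64(76), np.int64(161)), (np.int64(60), np.int64(95), np.int64(198)), (np.int64(59), np.int64(95), np.int64(198)), (np.int64(62), np.int64(101), np.int64(198)), (np.int64(67), np.int64(111), np.int64(198)), (np.int64(69), np.int64(113), np.int64(199)), (np.int64(70), np.int64(112), np.int64(193)), (np.int64(87), np.int64(115), np.int64(171)), (np.int64(109), np.int64(128), np.int64(156)), (np.int64(126), np.int64(145), np.int64(169)), (np.int64(127), np.int64(146), np.int64(173)), (np.int64(120), np.int64(142), np.int64(179)), (np.int64(89), np.int64(125), np.int64(192)), (np.int64(69), np.int64(114), np.int64(199)), (np.int64(69), np.int64(114), np.int64(199)), (np.int64(70), np.int64(114), np.int64(199)), (np.int64(69), np.int64(114), np.int64(199)), (np.int64(70), np.int64(115), np.int64(199)), (np.int64(69), np.int64(114), np.int64(199)), (np.int64(68), np.int64(113), np.int64(198)), (np.int64(70), np.int64(114), np.int64(199)), (np.int64(69), np.int64(113), np.int6
[... 2376 characters left out ...]
), (np.int64(144), np.int64(163), np.int64(180)), (np.int64(170), np.int64(186), np.int64(183)), (np.int64(161), np.int64(177), np.int64(178))]
now [(np.int64(97), np.int64(119), np.int64(141)), (np.int64(127), np.int64(154), np.int64(185)), (np.int64(87), np.int64(123), np.int64(204)), (np.int64(52), np.int64(97), np.int64(209)), (np.int64(54), np.int64(97), np.int64(211)), (np.int64(52), np.int64(94), np.int64(207)), (np.int64(63), np.int64(100), np.int64(192)), (np.int64(60), np.int64(94), np.int64(181)), (np.int64(85), np.int64(115), np.int64(186)), (np.int64(149), np.int64(168), np.int64(186)), (np.int64(175), np.int64(191), np.int64(188)), (np.int64(164), np.int64(181), np.int64(181))]
```

The raised edge face and its shadow at the left end of the rocker are gone, and the surface is now shaded evenly tilted the other way. With the hard stop at 12 N, that confirms the rocker is off. The arm is dwelling above the relay, so I hand in.

```bash
python3 -c "
from workcell import *
print(job_done())"
```

```text
the job is handed in; nothing more can be done
None
```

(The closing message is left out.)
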